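# Switch on a guarded power unit with the bent rod

## Task

Take the bent steel rod by its orange handle from its rest, reach over the plywood guard with it and pull the red paddle of the isolator all the way towards the guard to its stop; keep it pulled there with about 10 N for one second so that it seats, never using more than 18 N. Touch the bay with the rod only, then hang the rod back in its rest, pointing the same way as before, and leave everything else where it stands.

Things in the scene. Friction and masses are not known exactly. Their poses are not given: they have to be found in the camera images.
- rod: Bent steel rod, 220 g, loose. Origin: middle of its orange handle, a bar 80 (x) x 16 (y) x 26 (z) mm, to be gripped across y from above. A 10 mm shaft runs from it along +x to x = 170 mm, then bends 90 degrees into a leg along -z. Behind the handle a stub ends in a 30 mm ball centred at x = -92 mm. Balances within 25 mm of the origin. Starts level in the rest, leg down, origin 130 mm above the table.
- rod_tip (a point): Centre of the rounded lower end of the rod's straight leg, at (170, 0, -100) mm in the rod's frame; the leg's radius is 5 mm, so it ends at z = -105 mm.
- rest: Fixed rod rest, left or right of the robot: dark plate 170 x 70 x 12 mm with two aluminium posts at x = +62 and -62 mm, each 12 mm thick in x, carrying a 45 degree V about 45 mm wide at its mouth, in which the shaft lies either side of the handle; V tops 148 mm above the table. Origin: centre of the underside. The rod's x axis lies along the rest's x axis.
- rest_seat (a point): Where the middle of the rod's handle lies when the rod hangs in the rest: 130 mm above the rest's underside, midway between the Vs. The handle has about 15 mm of free play either way along x between the posts.
- bay: Fixed power bay. Origin at the underside; x points away from the guard, roughly away from the robot; z up. Black base 220 x 280 x 12 mm, x from -100 to 120 mm. Plywood guard across the near side: x from -92 to -80 mm, y from -140 to 140 mm, top 150 mm above the table. Behind it a grey power unit: x from -40 to 110 mm, y from -125 to 125 mm, flat top 72 mm above the table.
- bezel_nominal (a point): Point fixed to the bay, on the unit's top at bay (25, 0, 72) mm: nominal centre of the black isolator bezel (90 x 66 x 6 mm). The real bezel, with the paddle, is fitted by hand up to 20 mm off in x and 6 mm off in y; that error is not measured. The middle of the unit's top beyond the paddle (+x) is free; a can and a carton stand near its two ends.
- paddle_nominal (a point): Point fixed to the bay at (45, 0, 102) mm: nominal middle of the red paddle, off, at the start (same unmeasured error as the bezel). Paddle: 8 mm thick (x), 46 wide (y), 84 to 120 mm above the table. Pulled at its far (+x) face it slides 30 mm along -x against about 3 N of friction to a stop, where its spring (5 N per mm, at most 8 mm) takes up the pull. Its slide stays where left.
- tray: Fixed blue parts tray 150 x 100 x 50 mm with small hardware, on the other side from the rest. Origin: centre of the underside. Leave alone.
- can: Small can, 32 mm diameter, 70 mm high, standing on the unit's top near its left (+y) end. Origin: centre of the underside. Leave alone.
- carton: Small cardboard carton 60 x 32 x 30 mm on the unit's top near its right (-y) end. Origin: centre of the underside. Leave alone.
- tape: Empty roll core, outer diameter 90 mm, 24 mm high, lying flat on the table between robot and bay. Origin: centre of the underside. Leave alone.
- mug: Blue mug, 80 mm across, 95 mm high, on the right. Origin: centre of the underside. Leave alone.
- driver: Screwdriver lying on the table on the left. Origin at the underside. Leave alone.
- jar: Jar with lid, 64 mm diameter, 85 mm high, on the left. Origin: centre of the underside. Leave alone.
- psu: Metal supply module 110 x 70 x 38 mm, on the right. Origin: centre of the underside. Leave alone.
Mind the look-alikes: they are no part of the job. Several things have the shape of the rest; the one meant has the colours described above.

How it is judged (in metres and radians):
On the way, in this order (a step that is already met when the one before it is completed fails the run):
1. the rod is lifted away from its rest (distance between rod and rest_seat above 0.08 m), for 0.1 s.
2. with the paddle pulled to its stop (at least 28 mm from where it started, of 30), the rod keeps pulling on the paddle with more than 6 N for 0.5 s (distance of paddle_c0 from where it was at the start of the episode above 0.028 m and contact force between rod and paddle_c0 above 6 N), for 0.5 s.
At the end, for the whole second after the job is handed in: The paddle has been left at its stop (at least 27 mm from where it started, of 30) and the rod hangs at rest in both Vs of its rest: handle middle within 20 mm of the seat, shaft along the rest within 0.1 rad and pointing as before, leg hanging down (within 0.3 rad), released (distance of paddle_c0 from where it was at the start of the episode above 0.027 m and distance between rod and rest_seat below 0.02 m and angle between the x axis of rod and the x axis of rest, either way round below 0.1 rad and x of rod_tip in the frame of rest above 0.1 m and angle between rod's own z axis and vertical below 0.3 rad and linear speed of rod below 0.02 m/s); the robot touches nothing.
It fails at once if the rod pulls on the paddle, or presses on the bay, with more than 18 N (contact force between rod and paddle_c0 above 18 N or contact force between rod and bay above 18 N).
It fails at once if the robot itself touches the bay or the paddle (contact force between any of the fingers, the arm and bay above 1 N or contact force between any of the fingers, the arm and paddle_c0 above 1 N).
It fails at once if the rod is dropped (its handle lower than 80 mm above the table) (height (world z) of rod below 0.08 m).
It fails at once if a bystander is moved by more than 15 mm (distance of any of can, carton, tape, mug, driver, jar, psu from where it was at the start of the episode above 0.015 m).
It also fails if it takes over 72 s, if anything falls off the work surface, if the arm or the gripper's body presses on something with over 40 N, if the wrist force passes 120 N, or if a joint passes its speed limit or range.

## Robot

A 7-joint arm with a two-finger parallel gripper is mounted at the origin on the work surface. World frame = base frame: x ahead of the robot, y to its left, z up, the work surface at z = 0. Lengths are in mm, angles in rad, forces in N, time in s.
With the tool pointing down it reaches from about 400 to 875 mm from the base axis. Payload 4.4 kg.
Tool frame: the origin (TCP) lies at the very end of the fingers, on their centre line; the grasp point (between the pads) lies 19 mm behind it; y points along the fingers, z is the direction in which the jaws open and shut, and the axes are right-handed (so a half turn about y gives the same grasp; the last joint's range is limited). The gripper opens to 85 mm and grips with 20 to 120 N. Pads are 22 mm wide; open, the fingers measure 114 mm over their backs; the gripper's body (76 mm by 85 mm) begins 54 mm behind the grasp point. The pads swing forward as they close: fully open they stand 13 mm farther back than shut.
Start: joints at [1.265, 0.628, 0.038, 1.517, -0.027, 0.996, -0.02], TCP at [154.408, -631.408, 231.313] pointing down, gripper open.
Joint ranges: [-3.06, 3.06], [-0.37, 2.12], [-1.25, 1.32], [0.18, 2.47], [-1.1, 4.24], [0.23, 1.98], [-2.94, 2.94]. Speed limits (rad/s): [2.57, 2.57, 3.14, 3.14, 3.14, 3.14, 3.14].

## Interface

Orientations are given as [roll, pitch, yaw] about the fixed x, y, z axes, in that order (R = Rz(yaw) Ry(pitch) Rx(roll)).
In Python, from cell import ctrl, imaging, finish_job gives the robot as it stands.
- The arm moves only by the shell command python3 -m inch 'ROWS'. ROWS is JSON, one flat list of numbers, 7 for each row, row after row: the opening, from 0 (shut) to 1 (fully open), then the shift along the tool's x, y, z in cm, then the turn, a rotation vector about the tool's x, y, z in degrees. A call has 1 to 12 rows; each row is the pose to reach, as a shift and turn from the pose commanded when the call began, along the tool's axes at that moment; what a row does not reach only later rows make up. A row lasts 1/10 s, in which the tool goes at most 50 mm and 8.59 degrees, less where a joint would pass 70% of its speed; a pose out of reach is approached as far as the arm can. A call with a gripper value outside its range is refused whole. The fingers move at their own pace and stop on an object; the grip force is fixed at half the most. Time passes only in rows, so rows that repeat a pose let the fingers close. It gives the time, the measured TCP pose, the force and the opening at its end, in the units of the state.
- ctrl.read_state(): the state, without advancing time (a new reading comes with each control period).
- imaging.get_image(name): name is "scene" or "top" or "wrist"; returns a dict with "img" (480x640x3 uint8, red, green, blue), "fx", "fy", "cx", "cy" (pixels), "dist" ([k1, k2, p1, p2, k3] as OpenCV has them; the pictures are not rectified), "R" (3x3) and "t" (3): a world point X has camera coordinates R X + t. Camera axes: x right, y down, z forward; pixel columns grow to the right and rows downward; lengths in mm; the calibration is good to about 2 mm. A picture is of the moment at which its call begins. There is no depth.
- finish_job(): hands the job in, once; it reports no verdict.
The state is a dict: "clock": time; "qpos": joint angles; "qd": joint speeds; "tau": joint torques, N m; "eef_pos": TCP position; "tool_rot": TCP orientation; "force": force on the tool from outside, world axes, zero at the start; "torque": the same for the moment, N m; "width": finger opening in mm.
Only numpy, scipy, OpenCV 4.12 (cv2) and the standard library are available. Lean on these libraries where they do the work, as an engineer would, in place of code of your own. Each camera call takes 0.05 s, during which the arm holds its last target.

## Working session

There is one attempt and no reset: what is moved stays moved. The work goes in short steps, Python scripts to look and compute and a shell command to move; the robot and the scene stay as the last step left them, time stands still between calls to the robot, and variables do not carry over. Pictures are saved under pics/ and viewed, and the job is handed in when it is done.

```bash
ls; mkdir -p pics
python3 - <<'E'
from cell import ctrl, imaging
import cv2
s=ctrl.read_state(); print(s)
for n in ["scene","top","wrist"]:
    d=imaging.get_image(n); cv2.imwrite(f"pics/{n}0.png",d["img"][:,:,::-1]); print(n,{k:d[k] for k in d if k!="img"})
E
```

```text
pics
{'clock': 0.0, 'qpos': array([ 1.26519163,  0.62936657,  0.03844136,  1.51840994, -0.0270218 ,
        0.99632993, -0.01999014]), 'qd': array([-0.0006409 ,  0.00078533,  0.00231487, -0.00029382,  0.00105281,
       -0.00056805, -0.00011804]), 'tau': array([ 2.34586387e-04, -5.63396251e+01,  1.22617677e+00, -1.93442988e+01,
        1.09600229e-02,  1.05188781e-02,  9.83730729e-06]), 'eef_pos': array([ 154.25934324, -630.74856198,  230.36244613]), 'tool_rot': array([-1.57279224e+00, -9.94123195e-06, -2.90179042e+00]), 'force': array([-0.15015419,  0.19618495,  0.46921065]), 'torque': array([0.00625718, 0.00202992, 0.00708365]), 'width': 85.45911342463624}
scene {'fx': 473.897384662508, 'fy': 473.897384662508, 'cx': 323.4414562133449, 'cy': 239.99409600008465, 'dist': array([-0.00641715,  0.        ,  0.        ,  0.        ,  0.        ]), 'R': array([[-0.71881717,  0.69515784, -0.0075796 ],
       [ 0.4121972 ,  0.41739585, -0.80986059],
       [-0.55981725, -0.58526599, -0.58657342]]), 't': array([ 326.8924997 ,  -98.04310238, 1658.19134302])}
top {'fx': 446.95737033139625, 'fy': 446.95737033139625, 'cx': 317.09084152653645, 'cy': 243.18983044068523, 'dist': array([-0.02999788,  0.        ,  0.        ,  0.        ,  0.        ]), 'R': array([[ 0.004969  , -0.99966669, -0.02533428],
       [-0.99592177, -0.00266494, -0.09018159],
       [ 0.09008401,  0.02567907, -0.99560306]]), 't': array([   3.53199224,  438.79582958, 1268.84669239])}
wrist {'fx': 371.05227367700155, 'fy': 371.05227367700155, 'cx': 314.3300863378049, 'cy': 239.4213646321484, 'dist': array([-0.05787725,  0.        ,  0.        ,  0.        ,  0.        ]), 'R': array([[ 0.23695735, -0.97151922, -0.00127072],
       [-0.93506656, -0.22842095,  0.27106161],
       [-0.26363182, -0.06304183, -0.96256116]]), 't': array([-648.18022738,  -35.56658698,  380.00184004])}
```

View pics/top0.png

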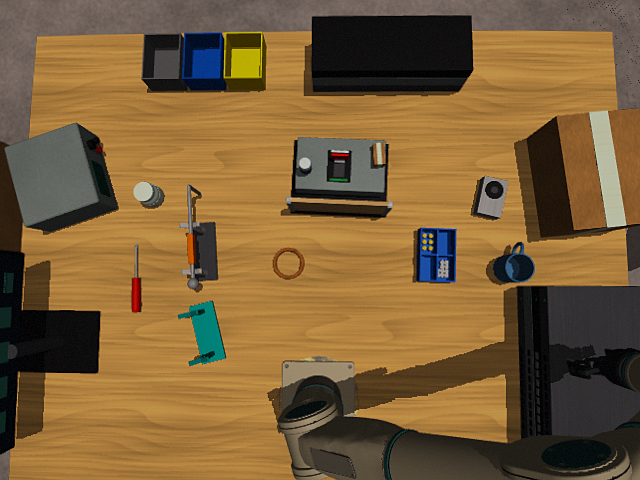

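View pics/scene0.png

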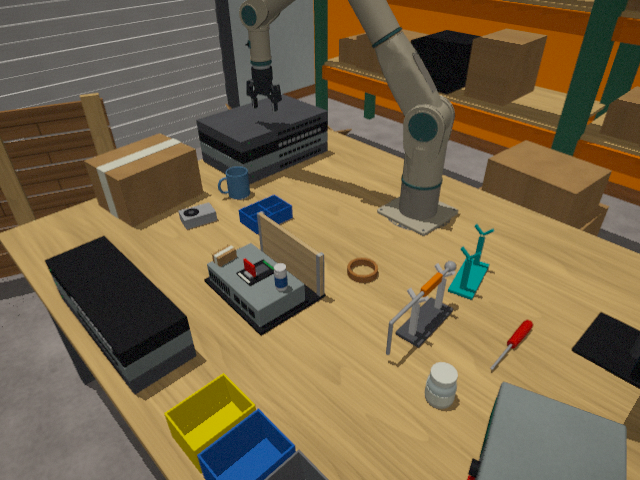

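View pics/wrist0.png

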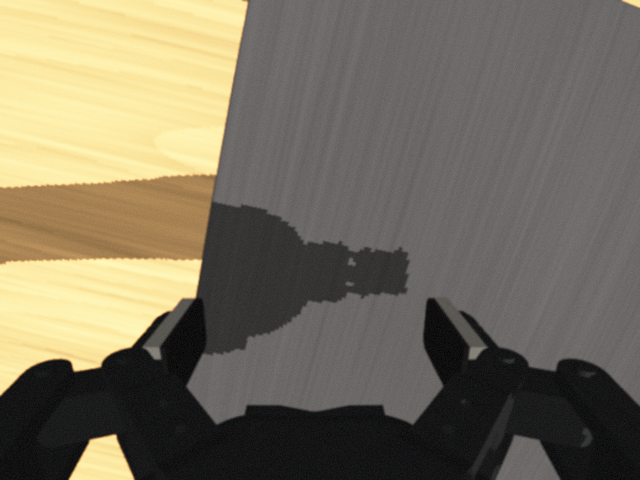

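Top view: the orange handle is at about (191,248), on a dark plate with grey posts. The rod's bend is at (192,190) and its ball at (194,284). The bay's red paddle is at (340,152). 

Look-alikes:
- teal rest at (208,332), no rod, wrong colour
- red driver at (136,290)
- red parts on the big grey box at (98,145), not the paddle

I choose the dark plate with the rod. Next I'll check close crops and measure.

```bash
cat > h.py <<'E'
import numpy as np, cv2
from scipy.spatial.transform import Rotation as Rn
from cell import ctrl, imaging
def K(d): return np.array([[d["fx"],0,d["cx"]],[0,d["fy"],d["cy"]],[0,0,1.]])
def proj(d,X):
    return cv2.projectPoints(np.array(X,float).reshape(-1,3),cv2.Rodrigues(d["R"])[0],d["t"],K(d),d["dist"])[0].reshape(-1,2)
def ray(d,p):
    u=cv2.undistortPoints(np.array(p,float).reshape(-1,1,2),K(d),d["dist"]).reshape(2)
    v=d["R"].T@np.array([u[0],u[1],1.]); return -d["R"].T@d["t"], v/np.linalg.norm(v)
def plane(d,p,z):
    o,v=ray(d,p); return o+v*(z-o[2])/v[2]
def tri(d1,p1,d2,p2):
    o1,v1=ray(d1,p1);o2,v2=ray(d2,p2)
    a=np.linalg.lstsq(np.c_[v1,-v2],o2-o1,rcond=None)[0]
    A=o1+a[0]*v1;B=o2+a[1]*v2; return (A+B)/2,np.linalg.norm(A-B)
def mask(d,lo,hi):
    return cv2.inRange(cv2.cvtColor(d["img"],cv2.COLOR_RGB2HSV),np.array(lo),np.array(hi))
def crop(d,x0,y0,x1,y1,k,name):
    cv2.imwrite("pics/"+name,cv2.resize(d["img"][y0:y1,x0:x1,::-1],None,fx=k,fy=k,interpolation=cv2.INTER_CUBIC))
E
python3 - <<'E'
from h import *
t=imaging.get_image("top"); s=imaging.get_image("scene")
crop(t,165,170,240,300,4,"t_rest.png"); crop(t,280,130,400,220,6,"t_bay.png")
crop(s,370,240,480,370,4,"s_rest.png"); crop(s,200,205,335,335,5,"s_bay.png")
for n,d in(("t",t),("s",s)):
    m=mask(d,[6,170,120],[20,255,255]); c,_=cv2.findContours(m,0,2)
    for q in c:
        if cv2.contourArea(q)>15: print(n,"orange",cv2.minAreaRect(q),cv2.contourArea(q))
    m=mask(d,[0,150,80],[5,255,255])|mask(d,[174,150,80],[180,255,255]); c,_=cv2.findContours(m,0,2)
    for q in c:
        if cv2.contourArea(q)>8: print(n,"red",cv2.minAreaRect(q),cv2.contourArea(q))
E
python3 - <<'E'
import cv2,numpy as np
def pad(i,h): return np.vstack([i,np.zeros((h-i.shape[0],i.shape[1],3),np.uint8)])
I=[cv2.imread("pics/"+n) for n in("t_rest.png","s_rest.png")]
h=max(i.shape[0] for i in I); cv2.imwrite("pics/a.png",np.hstack([pad(i,h) for i in I]))
E
```

```text
t orange ((288.5, 262.0), (30.0, 31.0), 90.0) 130.0
t orange ((530.8748168945312, 265.92303466796875), (20.320476531982422, 40.59071731567383), 11.592175483703613) 18.5
t orange ((189.7386932373047, 248.51246643066406), (29.252567291259766, 5.898078441619873), 87.27368927001953) 142.0
t orange ((374.30877685546875, 153.51470947265625), (19.17412757873535, 2.837770462036133), 85.60128784179688) 23.5
t orange ((382.8606872558594, 152.96719360351562), (20.189470291137695, 1.9012506008148193), 84.80557250976562) 17.0
t orange ((580.9224243164062, 170.90277099609375), (116.73979187011719, 32.357391357421875), 81.11934661865234) 3542.5
t orange ((631.9916381835938, 165.1026611328125), (116.53398132324219, 30.101490020751953), 80.65532684326172) 2430.5
t red ((135.5, 294.0), (7.0, 34.0), 0.0) 230.0
t red ((339.5, 154.0), (2.0, 17.0), 90.0) 26.0
s orange ((430.75006103515625, 283.7500305175781), (9.192387580871582, 28.284271240234375), 45.0) 139.5
s orange ((362.5, 267.5), (19.0, 29.0), 90.0) 49.5
s orange ((609.1171875, 172.52578735351562), (68.62532043457031, 15.724401473999023), 22.714410
[... 676 characters left out ...]
504), 16.26020622253418) 106.0
s orange ((607.001220703125, 70.84251403808594), (5.3781962394714355, 62.94480895996094), 18.886085510253906) 272.0
s orange ((481.13507080078125, 47.318580627441406), (196.60546875, 59.62359619140625), 10.097505569458008) 4114.5
s orange ((540.4939575195312, 6.044625759124756), (99.71355438232422, 2.026698112487793), 7.765166282653809) 82.0
s orange ((346.5, 29.0), (58.0, 37.0), 90.0) 1229.5
s red ((470.0, 477.5), (3.0, 6.0), 90.0) 11.5
s red ((519.7294311523438, 333.5245666503906), (10.242951393127441, 32.393333435058594), 39.80556869506836) 270.0
s red ((249.4647216796875, 267.04119873046875), (18.764484405517578, 9.00261402130127), 40.601295471191406) 103.5
```

View pics/a.png

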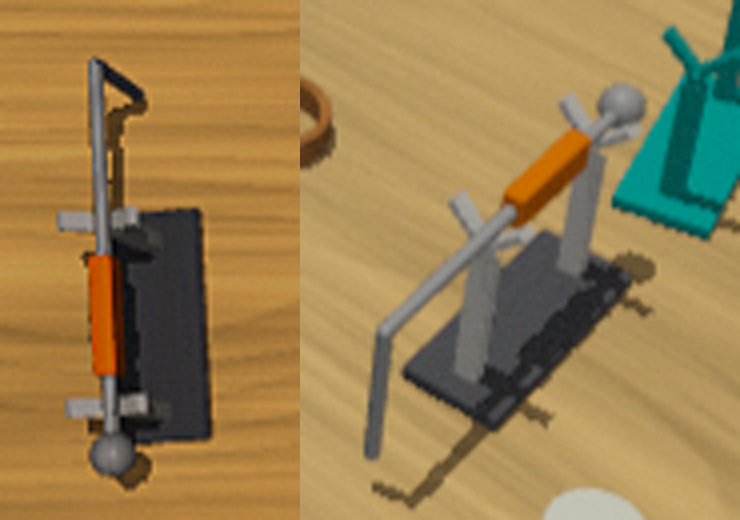

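View pics/t_bay.png

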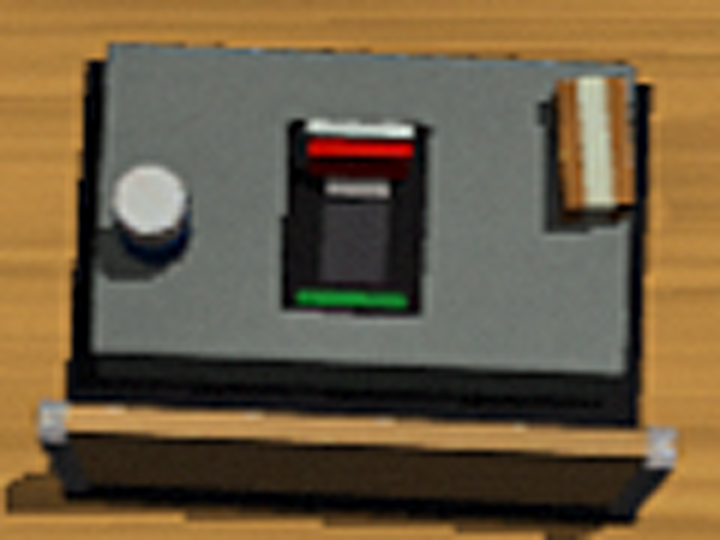

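View pics/s_bay.png

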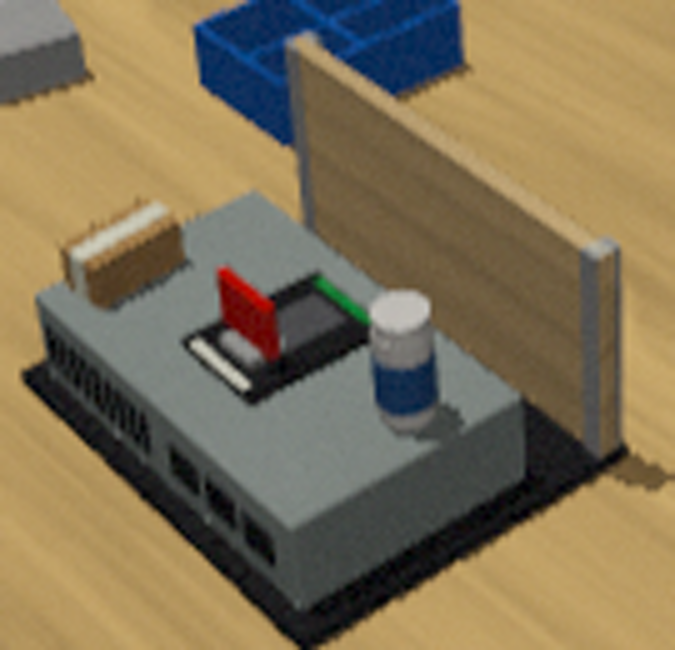

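Run:
```python
from h import *
t=imaging.get_image("top"); s=imaging.get_image("scene")
T=lambda u,v:((u+.5)/4-.5+165,(v+.5)/4-.5+170)
S=lambda u,v:((u-300+.5)/4-.5+370,(v+.5)/4-.5+240)
B=lambda u,v:((u+.5)/6-.5+280,(v+.5)/6-.5+130)
SB=lambda u,v:((u+.5)/5-.5+200,(v+.5)/5-.5+205)
for n,a,b in(("ball",T(112,453),S(621,104)),("bend",T(97,66),S(383,331)),("handle",T(104,314),S(547,178)),("tip",T(141,103),S(371,455))):
    print(n,tri(t,a,s,b), plane(t,a,130))
print("plate corners z12",[plane(t,T(*p),12)[:2].round(1) for p in((198,208),(211,436))])
for n,p,z in(("guard FL",(40,440),150),("guard BL",(40,402),150),("guard BR",(675,430),150),("guard FR",(672,466),150),("unit BL",(110,44),72),("unit BR",(634,64),72),("unit FL",(92,355),72),("unit FR",(626,375),72),
 ("bez BL",(290,122),78),("bez BR",(428,126),78),("bez FL",(282,308),78),("bez FR",(416,314),78),("pad top FL",(308,140),120),("pad top FR",(412,142),120),("padNL",(308,157),120),("padNR",(412,158),120),("can",(151,203),142),("carton1",(557,84),102),("carton2",(634,82),102),("c3",(568,210),102),("c4",(634,207),102)):
    print(n,plane(t,B(*p),z)[:2].round(1))
for n,p,z in(("pad L top",(278,322),120),("pad R top",(218,268),120),("unitBL",(295,530),72),("unitBR",(40,293),72),("bez FarL",(255,403),78),("bezFarR",(183,343),78)):
    print("S",n,plane(s,SB(*p),z)[:2].round(1))
```

```text
ball (array([323.03278282, 329.36474062, 132.53308524]), np.float64(0.9980799350642224)) [322.73401556 330.55672197 130.        ]
bend (array([582.81710695, 348.51241328, 129.29620653]), np.float64(1.1823558119696913)) [582.28965091 348.75032051 130.        ]
handle (array([414.79421255, 337.82299444, 131.80044529]), np.float64(0.6505221544640466)) [414.73975066 338.65339338 130.        ]
tip (array([579.30354333, 348.19004924,  23.25116406]), np.float64(3.280899073447248)) [556.94081231 317.9881382  130.        ]
plate corners z12 [array([502.3, 308.1]), array([335.5, 294.3])]
guard FL [532.6  83.1]
guard BL [549.5  83.3]
guard BR [ 537.2 -193. ]
guard FR [ 521.4 -191.5]
unit BL [736.5  59.8]
unit BR [ 726.1 -187. ]
unit FL [587.1  66.8]
unit FR [ 577.6 -181.8]
bez BL [696.6 -25.4]
bez BR [694.5 -89.9]
bez FL [607.9 -21.9]
bez FR [605.1 -84.1]
pad top FL [675.4 -33.6]
pad top FR [674.4 -80.5]
padNL [667.5 -33.6]
padNR [667.  -80.5]
can [640.4  35.9]
carton1 [ 706.9 -147.8]
carton2 [ 707.8 -183. ]
c3 [ 647.8 -152.3]
c4 [ 649.2 -182.4]
S pad L top [677.1 -21.8]
S pad R top [672.3 -80.3]
S unitBL [737.1  63.1]
S unitBR [ 723.7 -185.2]
S bez FarL [697.8 -20.8]
S bezFarR [696.  -87.2]
```

Top and scene agree. The rod's middle is at about (414.5, 336.8, 130) with yaw 0.077: ball to bend measures 260 mm against 262 expected, and z is about 130. The bay origin is at about (622,-59) with yaw -0.041. The paddle is at about (671,-57), some 4 mm off nominal. Next I'll work out the transit over the scene.

```bash
cat >> h.py <<'E'
def rel(wps):
    s=ctrl.read_state(); p=s["eef_pos"]; R=Rn.from_euler("xyz",s["tool_rot"])
    print("t",s["clock"],"p",p.round(1),"rpy",s["tool_rot"].round(4),"F",s["force"].round(2),"w",round(s["width"],1),"q",s["qpos"].round(2))
    for (x,y,z,yaw) in wps:
        Rt=Rn.from_euler("xyz",[-np.pi/2,0,yaw])
        print([x,y,z],"cm",(R.inv().apply(np.array([x,y,z])-p)/10).round(2),"deg",np.degrees((R.inv()*Rt).as_rotvec()).round(2))
E
python3 - <<'E'
from h import *
rel([(154,-631,380,-2.9),(400,-480,380,-2.95),(520,-250,380,-3),(540,0,380,-3.03),(500,200,380,-3.065),(414.5,336.8,380,-3.065)])
E
```

```text
t 0.35 p [ 154.4 -631.3  231.1] rpy [-1.5712  0.     -2.9018] F [ 0.23 -0.11 -0.42] w 85.5 q [ 1.27  0.63  0.04  1.52 -0.03  1.   -0.02]
[154, -631, 380] cm [  0.03 -14.89  -0.04] deg [ 0.02 -0.1  -0.  ]
[400, -480, 380] cm [-27.45 -14.89  -8.87] deg [ 0.02  2.76 -0.  ]
[520, -250, 380] cm [-44.57 -14.88 -28.36] deg [ 0.02  5.63 -0.  ]
[540, 0, 380] cm [-52.45 -14.87 -52.17] deg [0.02 7.35 0.  ]
[500, 200, 380] cm [-53.32 -14.86 -72.55] deg [0.02 9.35 0.  ]
[414.5, 336.8, 380] cm [-48.26 -14.85 -87.86] deg [0.02 9.35 0.  ]
```

```bash
python3 -m inch '[1,0,-5,0,0,0,0, 1,0,-10,0,0,0,0, 1,0,-15,0,0,0,0, 1,-5,-15,-1.6,0,0.5,0, 1,-10,-15,-3.2,0,1,0, 1,-15,-15,-4.8,0,1.5,0, 1,-20,-15,-6.4,0,2,0, 1,-24,-15,-7.7,0,2.4,0, 1,-27.5,-15,-9,0,2.8,0, 1,-27.5,-15,-9,0,2.8,0]'
python3 - <<'E'
from h import *
rel([(154,-631,380,-2.9),(400,-480,380,-2.95),(520,-250,380,-3),(540,0,380,-3.03)])
E
```

```text
clock: 1.35
eef_pos: [407.4, -472.8, 381.1]
tool_rot: [-1.574, 0.005, -2.939]
force: [-0.4, 0.0, -0.3]
width: 85.1
t 1.35 p [ 407.4 -472.8  381.1] rpy [-1.5737  0.005  -2.939 ] F [-0.39  0.02 -0.29] w 85.1 q [ 0.81  0.47  0.01  1.37 -0.01  1.3  -0.55]
[154, -631, 380] cm [28.   -0.06 10.4 ] deg [ 0.16 -2.24 -0.29]
[400, -480, 380] cm [0.87 0.1  0.55] deg [ 0.17  0.63 -0.29]
[520, -250, 380] cm [-15.52   0.24 -19.56] deg [ 0.17  3.49 -0.28]
[540, 0, 380] cm [-22.5    0.35 -43.65] deg [ 0.18  5.21 -0.28]
```

```bash
python3 -m inch '[1,-3,0,-4,0,0.7,0, 1,-6,0,-8,0,1.4,0, 1,-9,0,-12,0,2.1,0, 1,-12,0,-16,0,2.8,0, 1,-15,0,-20,0,3.5,0, 1,-16.4,0,-24.5,0,4,0, 1,-18,0,-29,0,4.4,0, 1,-19.5,0,-34,0,4.8,0, 1,-21,0,-39,0,5,0, 1,-22.5,0,-43.6,0,5.2,0, 1,-22.5,0,-43.6,0,5.2,0]'
python3 - <<'E'
from h import *
rel([(500,200,330,-3.065),(414.5,336.8,300,-3.065)])
E
```

```text
clock: 2.45
eef_pos: [538.5, 0.6, 381.5]
tool_rot: [-1.576, 0.001, -3.03]
force: [0.1, 0.9, -0.5]
width: 85.1
t 2.45 p [538.5   0.6 381.5] rpy [-1.5758e+00  1.2000e-03 -3.0296e+00] F [ 0.06  0.91 -0.55] w 85.1 q [ 0.04  0.33 -0.12  1.6   0.04  1.21 -1.55]
[500, 200, 330] cm [  1.61   5.25 -20.22] deg [ 0.29  2.03 -0.07]
[414.5, 336.8, 300] cm [  8.58   8.32 -34.75] deg [ 0.29  2.03 -0.07]
```

```bash
python3 -m inch '[1,0.4,1,-4.8,0,0.5,0, 1,0.8,2,-9.6,0,1,0, 1,1.2,3,-14.4,0,1.5,0, 1,1.6,4,-19,0,2,0, 1,3.7,5,-23,0,2,0, 1,5.6,6,-27,0,2,0, 1,7.2,7,-31,0,2,0, 1,8.5,8,-34.7,0,2,0, 1,8.5,8,-34.7,0,2,0, 1,8.5,8,-34.7,0,2,0, 1,8.5,8,-34.7,0,2,0]'
python3 - <<'E'
from h import *
rel([(414.5,336.8,111,-3.065)])
d=imaging.get_image("wrist"); cv2.imwrite("pics/w1.png",d["img"][:,:,::-1])
m=mask(d,[6,170,120],[20,255,255]); c,_=cv2.findContours(m,0,2)
q=max(c,key=cv2.contourArea); r=cv2.minAreaRect(q); print(r)
b=cv2.boxPoints(r); print([plane(d,p,143)[:2].round(1) for p in b], plane(d,r[0],143))
print(proj(d,[414.5,336.8,143]))
E
```

```text
clock: 3.55
eef_pos: [420.4, 327.2, 301.5]
tool_rot: [-1.57, 0.001, -3.079]
force: [-0.2, -1.0, 0.2]
width: 85.3
t 3.55 p [420.4 327.2 301.5] rpy [-1.5698e+00  9.0000e-04 -3.0789e+00] F [-0.19 -1.04  0.23] w 85.3 q [-0.56  0.39 -0.22  1.75  0.1   1.02 -2.33]
[414.5, 336.8, 111] cm [ 0.54 19.05 -1.02] deg [-0.06 -0.79 -0.05]
((303.5406494140625, 201.55615234375), (43.42942810058594, 18.409465789794922), 87.79740142822266)
[array([452.3, 346.8]), array([453.8, 331.9]), array([417.8, 328.3]), array([416.3, 343.6])] [435.3211112  337.67350376 143.        ]
[[303.22725838 226.13761086]]
```

View pics/w1.png

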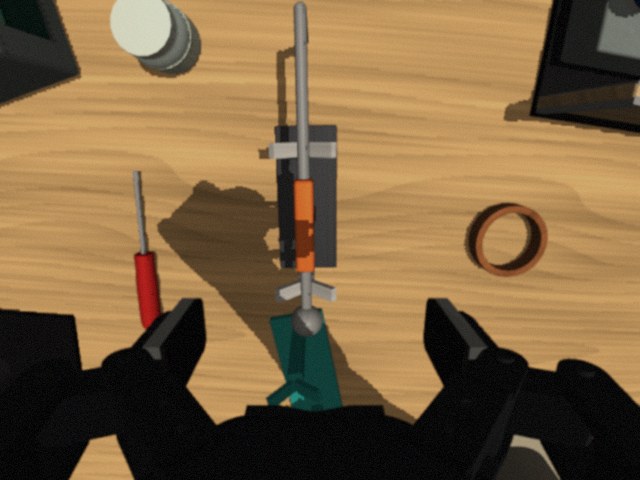

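The wrist picture shows the whole handle from (304,180) to (306,271), partly shaded, with the ball at (307,321). The predicted centre (303,226) fits the seen one (305,225). I'll compute the refinement.

Run:
```python
from h import *
d=imaging.get_image("wrist")
m=mask(d,[4,150,60],[22,255,255]); m[:, :290]=0; m[:,320:]=0; m[:175]=0; m[275:]=0
v,u=np.nonzero(m); print(u.min(),u.max(),v.min(),v.max())
a=plane(d,(u[v<186].mean(),v.min()-.5),143); b=plane(d,(u[v>262].mean(),v.max()+.5),143); print(a,b,(a+b)/2,np.linalg.norm(a-b),np.arctan2(*(a-b)[[1,0]]))
print("ball",plane(d,(306.5,321.5),130),"bend",plane(d,(300,7),132))
rel([(414.5,336.8,200,-3.068)])
```

```text
293 314 179 272
[454.28311353 339.11466306 143.        ] [373.27934368 333.28274504 143.        ] [413.78122861 336.19870405 143.        ] 81.21343483762462 0.07187162915890556
ball [319.10211142 328.95018707 130.        ] bend [583.56278533 348.78877534 132.        ]
t 3.65 p [420.4 327.2 301.6] rpy [-1.5703e+00  9.0000e-04 -3.0795e+00] F [-0.44 -0.16 -0.45] w 85.6 q [-0.56  0.39 -0.22  1.75  0.1   1.02 -2.33]
[414.5, 336.8, 200] cm [ 0.54 10.16 -1.  ] deg [-0.03 -0.66 -0.05]
```

```bash
python3 -m inch '[1,0.58,3,-1,0,-0.7,0, 1,0.58,6,-1,0,-0.7,0, 1,0.58,9,-1,0,-0.7,0, 1,0.58,11,-1,0,-0.7,0, 1,0.58,11,-1,0,-0.7,0, 1,0.58,11,-1,0,-0.7,0]'
python3 - <<'E'
from h import *
rel([(414,336.6,112,-3.0666)])
E
```

```text
clock: 4.25
eef_pos: [413.5, 337.9, 191.9]
tool_rot: [-1.571, 0.001, -3.066]
force: [0.9, 0.4, 1.2]
width: 85.6
t 4.25 p [413.5 337.9 191.9] rpy [-1.5708e+00  5.0000e-04 -3.0657e+00] F [0.94 0.38 1.21] w 85.6 q [-0.6   0.52 -0.21  1.88  0.15  0.76 -2.38]
[414, 336.6, 112] cm [-0.03  7.99  0.14] deg [ 0.    0.05 -0.03]
```

```bash
python3 -m inch '[1,0,3,0.1,0,0,0, 1,0,6,0.1,0,0,0, 1,0,8,0.1,0,0,0, 1,0,8,0.1,0,0,0, 1,0,8,0.1,0,0,0, 1,0,8,0.1,0,0,0]'
python3 - <<'E'
from h import *
rel([(414,336.6,112,-3.0666)])
d=imaging.get_image("wrist"); cv2.imwrite("pics/w2.png",d["img"][:,:,::-1])
E
```

```text
clock: 4.85
eef_pos: [414.0, 338.4, 113.2]
tool_rot: [-1.573, 0.003, -3.064]
force: [0.0, -0.5, 0.1]
width: 85.3
t 4.85 p [414.  338.4 113.2] rpy [-1.5729e+00  2.9000e-03 -3.0645e+00] F [ 0.03 -0.54  0.1 ] w 85.3 q [-0.62  0.64 -0.17  1.95  0.19  0.57 -2.42]
[414, 336.6, 112] cm [0.01 0.12 0.18] deg [ 0.12  0.12 -0.17]
```

View pics/w2.png

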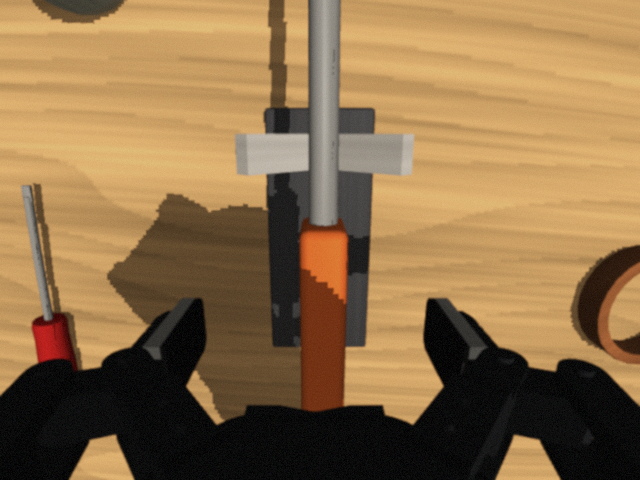

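Fingers are centred at column 314 and the handle at about column 324, so the rod is roughly 3 mm to the right (-y). I'll shift and close.

```bash
python3 -m inch '[1,0,0.1,0.25,0,0,0, 1,0,0.1,0.25,0,0,0, 0,0,0.1,0.25,0,0,0, 0,0,0.1,0.25,0,0,0, 0,0,0.1,0.25,0,0,0, 0,0,0.1,0.25,0,0,0, 0,0,0.1,0.25,0,0,0, 0,0,0.1,0.25,0,0,0, 0,0,0.1,0.25,0,0,0, 0,0,0.1,0.25,0,0,0]'
python3 - <<'E'
from h import *
rel([(414,336.6,112,-3.0666)])
E
```

```text
clock: 5.9
eef_pos: [412.9, 335.3, 110.4]
tool_rot: [-1.571, 0.0, -3.064]
force: [0.4, 2.9, 0.7]
width: 15.4
t 5.9 p [412.9 335.3 110.4] rpy [-1.5713e+00  3.0000e-04 -3.0640e+00] F [0.41 2.93 0.66] w 15.4 q [-0.62  0.64 -0.17  1.95  0.19  0.56 -2.42]
[414, 336.6, 112] cm [-0.11 -0.16 -0.12] deg [ 0.03  0.15 -0.02]
```

```bash
python3 -m inch '[0,0,-0.5,0,0,0,0, 0,0,-1.5,0,0,0,0, 0,0,-3,0,0,0,0, 0,0,-5,0,0,0,0, 0,0,-8,0,0,0,0, 0,0,-11,0,0,0,0, 0,0,-14,0,0,0,0, 0,0,-17,0,0,0,0, 0,0,-19,0,0,0,0, 0,0,-20,0,0,0,0, 0,0,-20,0,0,0,0, 0,0,-20,0,0,0,0]'
python3 - <<'E'
from h import *
rel([(500,200,310,-3.14),(480,-20,310,-3.1826),(530,-45,310,-3.1826)])
for n in("scene","top"):
    d=imaging.get_image(n); cv2.imwrite(f"pics/{n}2.png",d["img"][:,:,::-1])
E
```

```text
clock: 7.1
eef_pos: [412.4, 334.3, 309.5]
tool_rot: [-1.57, -0.001, -3.064]
force: [-0.6, 0.5, -2.5]
width: 15.1
t 7.1 p [412.4 334.3 309.5] rpy [-1.5696e+00 -1.3000e-03 -3.0642e+00] F [-0.61  0.52 -2.5 ] w 15.1 q [-0.57  0.38 -0.24  1.74  0.1   1.04 -2.33]
[500, 200, 310] cm [-7.7  -0.04 14.07] deg [-0.07  4.34  0.07]
[480, -20, 310] cm [-4.000e+00 -1.000e-02  3.585e+01] deg [-0.07  6.78  0.07]
[530, -45, 310] cm [-8.790e+00 -2.000e-02  3.873e+01] deg [-0.07  6.78  0.07]
```

View pics/scene2.png

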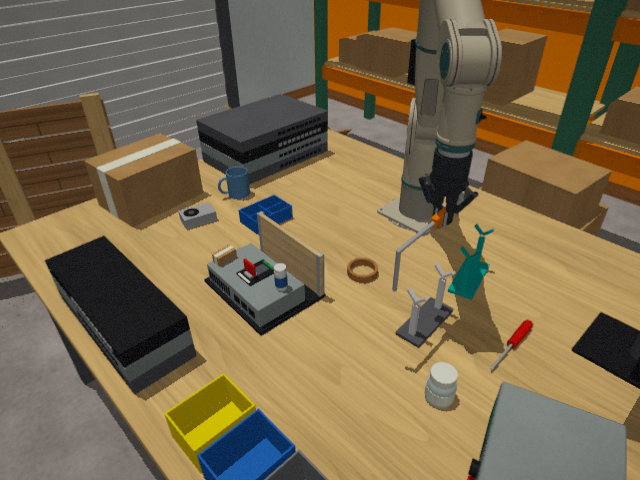

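The scene shows the rod held level above the rest, with the bend at about (400,248) and the leg hanging down. Moving to above the bay.

```bash
python3 -m inch '[0,-1,0,2,0,0.6,0, 0,-3,0,5.5,0,1.6,0, 0,-5,0,9,0,2.7,0, 0,-7,0,12.6,0,3.8,0, 0,-7.5,0,16.5,0,4.5,0, 0,-7.8,0,20.5,0,5,0, 0,-8,0,24.5,0,5.5,0, 0,-8,0,28.5,0,6,0, 0,-8,0,32.5,0,6.5,0, 0,-8,0,36,0,6.8,0, 0,-8,0,38,0,6.8,0, 0,-8,0,39.2,0,6.8,0]'; python3 -m inch '[0,0,0,0,0,0,0,0,0,0,0,0,0,0,0,0,0,0,0,0,0,0,0,0,0,0,0,0]'
python3 - <<'E'
from h import *
rel([(521,-50,170,-3.1826)])
for n in("scene","top","wrist"):
    d=imaging.get_image(n); cv2.imwrite(f"pics/{n}3.png",d["img"][:,:,::-1])
    if n=="top": crop(d,270,90,410,240,5,"t3.png")
    if n=="scene": crop(d,200,150,360,310,4,"s3.png")
E
```

```text
clock: 8.4
eef_pos: [522.3, -52.1, 309.2]
tool_rot: [-1.57, -0.002, 3.097]
force: [-0.2, 0.5, -2.8]
width: 15.0
clock: 8.8
eef_pos: [523.0, -48.1, 310.3]
tool_rot: [-1.571, -0.0, 3.103]
force: [0.7, -0.6, -2.8]
width: 14.8
t 8.8 p [523.  -48.1 310.3] rpy [-1.5714 -0.      3.1029] F [ 0.73 -0.62 -2.81] w 14.8 q [ 0.11  0.36 -0.1   1.75  0.04  1.03 -1.61]
[521, -50, 170] cm [ 0.19 14.03  0.21] deg [0.04 0.13 0.  ]
```

View pics/t3.png

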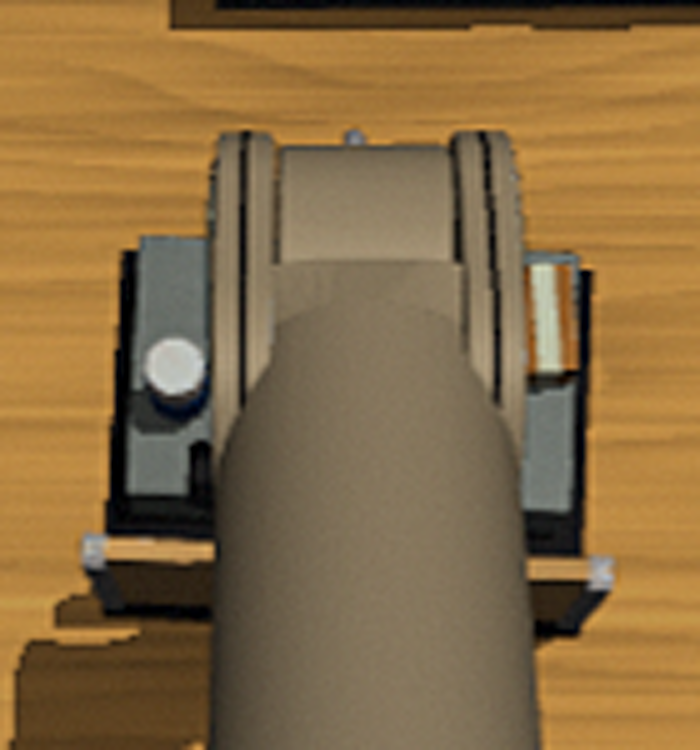

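View pics/s3.png

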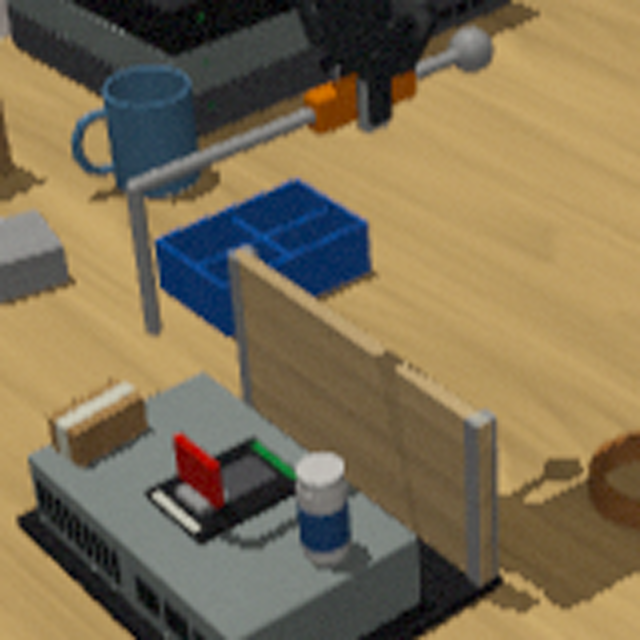

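View pics/wrist3.png

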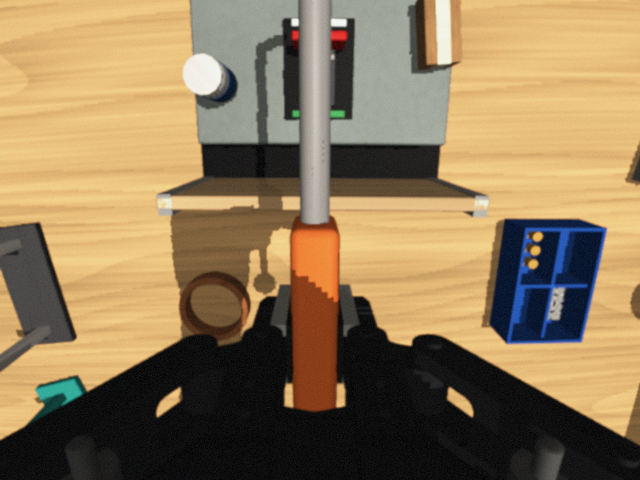

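Run:
```python
from h import *
s=imaging.get_image("scene");w=imaging.get_image("wrist")
S=lambda u,v:((u+.5)/4-.5+200,(v+.5)/4-.5+150)
for p,z in((( 133,187),330),((153,326),229.5)): print(plane(s,S(*p),z), S(*p))
st=ctrl.read_state(); p=st["eef_pos"]; print(p)
yaw=-.039
o=p+[1,0,19.6]; u=np.array([np.cos(yaw),np.sin(yaw),0])
print("pred bend",o+170*u, proj(s,[o+170*u,o+170*u-[0,0,100]]))
# paddle in wrist picture
m=mask(w,[0,150,80],[5,255,255])|mask(w,[174,150,80],[180,255,255])
m[100:]=0; v,uu=np.nonzero(m); print(uu.min(),uu.max(),v.min(),v.max())
print(plane(w,(uu.min()-.5,v.min()),120),plane(w,(uu.max()+.5,v.min()),120))
print("bezel",[plane(w,q,78).round(1) for q in((284,19),(353,19),(284,118),(352,118))])
print("shaft",plane(w,(314,1),330),plane(w,(315.5,218),330))
```

```text
[693.57562282 -54.1717123  330.        ] (232.875, 196.375)
[692.10097689 -55.71118865 229.5       ] (237.875, 231.125)
[523.02588213 -49.29578715 310.39028034]
pred bend [693.89661351 -55.92410658 329.99028034] [[232.32586637 196.15604237]
 [237.20431424 231.21931995]]
290 346 30 41
[676.56883401 -34.20759374 120.        ] [674.68622718 -81.02668954 120.        ]
bezel [array([696.9, -27.5,  78. ]), array([694.4, -91. ,  78. ]), array([608.9, -22.4,  78. ]), array([606.2, -88.4,  78. ])]
shaft [630.74372273 -52.59838788 330.        ] [563.70697451 -50.35639737 330.        ]
```

The tip is at (693,-55.5). The paddle's far face is at x≈675.5 with its middle at y≈-57.6, so the leg has about 12 mm clearance on the way down. Descending.

```bash
python3 -m inch '[0,0,3,0.1,0,0,0, 0,0,6,0.1,0,0,0, 0,0,9,0.1,0,0,0, 0,0,11,0.1,0,0,0, 0,0,12.5,0.1,0,0,0, 0,0,13.5,0.1,0,0,0, 0,0,14,0.1,0,0,0, 0,0,14,0.1,0,0,0, 0,0,14,0.1,0,0,0]'
python3 - <<'E'
from h import *
rel([(521,-50,170,-3.1826)])
d=imaging.get_image("scene"); crop(d,200,170,360,310,5,"s4.png")
E
```

```text
clock: 9.95
eef_pos: [523.5, -50.7, 171.0]
tool_rot: [-1.571, 0.001, 3.1]
force: [-0.2, -0.8, -1.4]
width: 15.2
t 9.95 p [523.5 -50.7 171. ] rpy [-1.5707e+00  1.4000e-03  3.1004e+00] F [-0.16 -0.79 -1.36] w 15.2 q [ 0.1   0.53 -0.09  1.93  0.07  0.68 -1.64]
[521, -50, 170] cm [ 0.26  0.1  -0.06] deg [-0.   -0.01 -0.08]
```

View pics/s4.png

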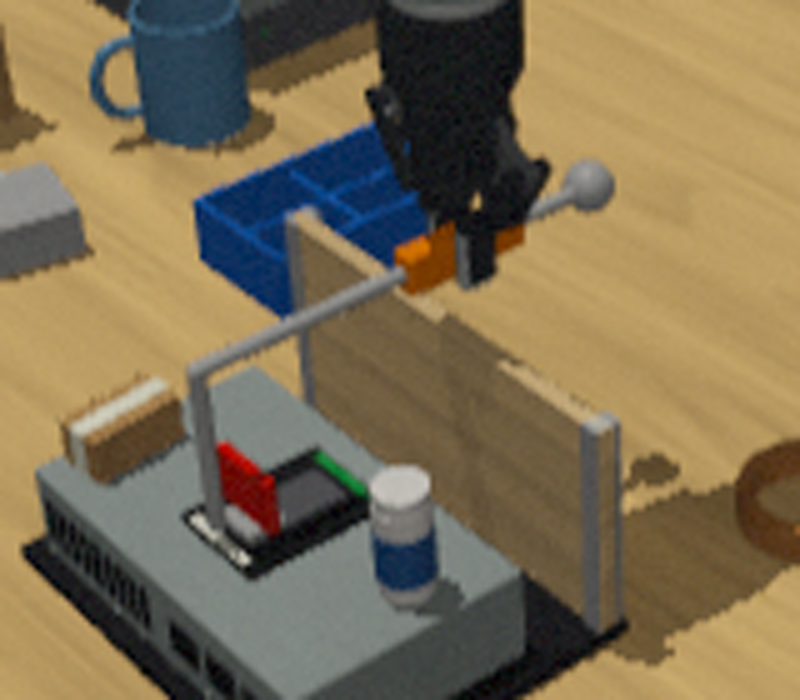

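```bash
python3 -m inch '[0,0.3,0,0,0,0,0, 0,0.6,0,0,0,0,0, 0,0.8,0,0,0,0,0, 0,1.0,0,0,0,0,0, 0,1.2,0,0,0,0,0, 0,1.4,0,0,0,0,0, 0,1.6,0,0,0,0,0, 0,1.8,0,0,0,0,0, 0,2.0,0,0,0,0,0, 0,2.2,0,0,0,0,0, 0,2.4,0,0,0,0,0, 0,2.5,0,0,0,0,0]';  python3 -m inch '[0,0,0,0,0,0,0]';python3 - <<'E'
from h import *
rel([])
d=imaging.get_image("scene"); crop(d,200,170,360,310,5,"s5.png")
E
```

```text
clock: 11.2
eef_pos: [497.9, -49.6, 170.4]
tool_rot: [-1.571, 0.0, 3.1]
force: [3.2, 0.2, -3.0]
width: 15.7
clock: 11.3
eef_pos: [497.9, -49.6, 170.4]
tool_rot: [-1.571, 0.0, 3.1]
force: [1.8, -0.5, -2.6]
width: 15.2
t 11.3 p [497.9 -49.6 170.4] rpy [-1.5708e+00  1.0000e-04  3.1004e+00] F [ 1.82 -0.52 -2.57] w 15.2 q [ 0.1   0.5  -0.09  1.99  0.07  0.65 -1.64]
```

View pics/s5.png

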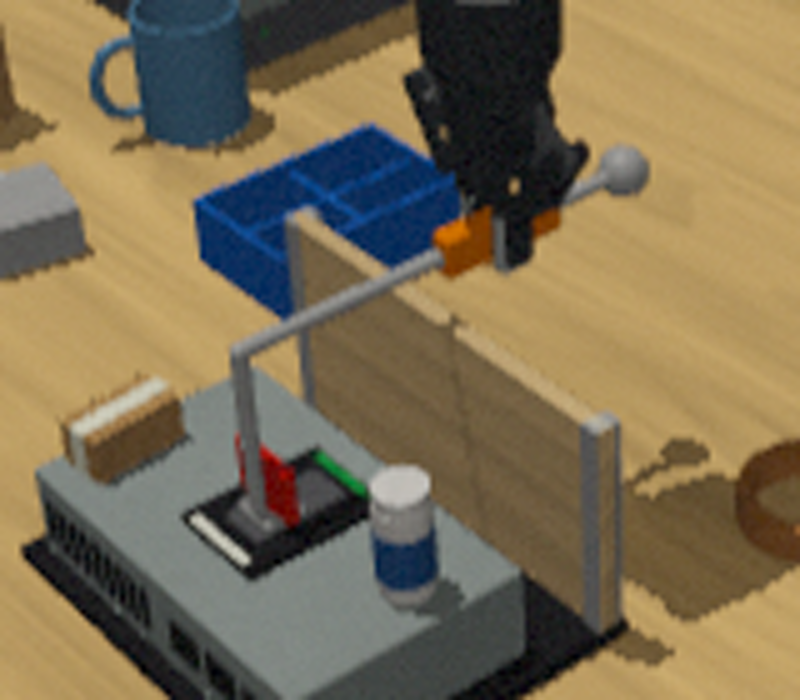

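The leg sits at the middle of the paddle's far face (about (260,480) in the crop) and the paddle has moved. About 17 mm are left.

```bash
python3 -m inch '[0,0.2,0,0,0,0,0, 0,0.4,0,0,0,0,0, 0,0.6,0,0,0,0,0, 0,0.8,0,0,0,0,0, 0,1.0,0,0,0,0,0, 0,1.2,0,0,0,0,0, 0,1.3,0,0,0,0,0, 0,1.3,0,0,0,0,0, 0,1.3,0,0,0,0,0]';  python3 -m inch '[0,0.1,0,0,0,0,0,0,0.1,0,0,0,0,0]';  python3 -m inch '[0,0.1,0,0,0,0,0,0,0.1,0,0,0,0,0]';  python3 -m inch '[0,0.1,0,0,0,0,0,0,0.1,0,0,0,0,0]'
```

```text
clock: 12.25
eef_pos: [484.8, -49.0, 170.3]
tool_rot: [-1.571, -0.0, 3.1]
force: [1.7, 0.0, -1.9]
width: 15.2
clock: 12.45
eef_pos: [483.9, -49.1, 170.3]
tool_rot: [-1.571, 0.0, 3.1]
force: [2.3, -0.4, -2.0]
width: 15.1
clock: 12.65
eef_pos: [482.9, -49.0, 170.3]
tool_rot: [-1.571, -0.0, 3.1]
force: [2.2, 0.3, -2.4]
width: 15.2
clock: 12.85
eef_pos: [481.9, -49.0, 170.3]
tool_rot: [-1.571, -0.0, 3.1]
force: [2.9, -0.7, -2.3]
width: 15.2
```

```bash
python3 -m inch '[0,0.1,0,0,0,0,0,0,0.1,0,0,0,0,0]';  python3 -m inch '[0,0.1,0,0,0,0,0,0,0.1,0,0,0,0,0]';  python3 -m inch '[0,0.05,0,0,0,0,0,0,0.05,0,0,0,0,0]'
```

```text
clock: 13.05
eef_pos: [480.9, -48.9, 170.3]
tool_rot: [-1.571, -0.0, 3.1]
force: [2.5, 0.0, -1.8]
width: 15.2
clock: 13.25
eef_pos: [479.9, -48.9, 170.3]
tool_rot: [-1.571, -0.0, 3.1]
force: [3.1, 0.4, -1.9]
width: 15.0
clock: 13.45
eef_pos: [479.5, -48.9, 170.3]
tool_rot: [-1.571, 0.0, 3.1]
force: [3.4, -0.4, -2.7]
width: 15.2
```

```bash
for i in 1; do python3 -m inch '[0,0.05,0,0,0,0,0,0,0.05,0,0,0,0,0]';  python3 -m inch '[0,0.05,0,0,0,0,0,0,0.05,0,0,0,0,0]';  python3 -m inch '[0,0.05,0,0,0,0,0,0,0.05,0,0,0,0,0]'; done
```

```text
clock: 13.65
eef_pos: [479.3, -48.8, 170.4]
tool_rot: [-1.571, 0.001, 3.1]
force: [4.0, 0.7, -3.4]
width: 15.1
clock: 13.85
eef_pos: [479.0, -48.9, 170.4]
tool_rot: [-1.571, 0.001, 3.1]
force: [4.8, 0.8, -4.2]
width: 15.0
clock: 14.05
eef_pos: [478.8, -48.8, 170.4]
tool_rot: [-1.571, 0.002, 3.1]
force: [5.7, -0.2, -5.3]
width: 14.7
```

Stop reached at TCP x≈479.5; force is now rising. Fz grows too, so I'll check the rod's pitch before pulling harder.

```bash
python3 -m inch '[0,0.08,0,0,0,0,0,0,0.08,0,0,0,0,0]'; python3 -m inch '[0,0.05,0,0,0,0,0,0,0.05,0,0,0,0,0]'
python3 - <<'E'
from h import *
rel([])
print(ctrl.read_state()["torque"])
d=imaging.get_image("scene"); crop(d,200,170,360,310,5,"s6.png")
E
```

```text
clock: 14.25
eef_pos: [478.5, -48.8, 170.5]
tool_rot: [-1.571, 0.003, 3.1]
force: [7.1, -0.3, -5.7]
width: 15.6
clock: 14.45
eef_pos: [478.4, -48.8, 170.5]
tool_rot: [-1.571, 0.003, 3.1]
force: [8.2, 1.2, -6.3]
width: 15.2
t 14.45 p [478.4 -48.8 170.5] rpy [-1.5709  0.0033  3.1004] F [ 8.18  1.23 -6.35] w 15.2 q [ 0.11  0.48 -0.09  2.04  0.07  0.62 -1.64]
[ 0.04655992 -1.53065118 -0.00493393]
```

View pics/s6.png

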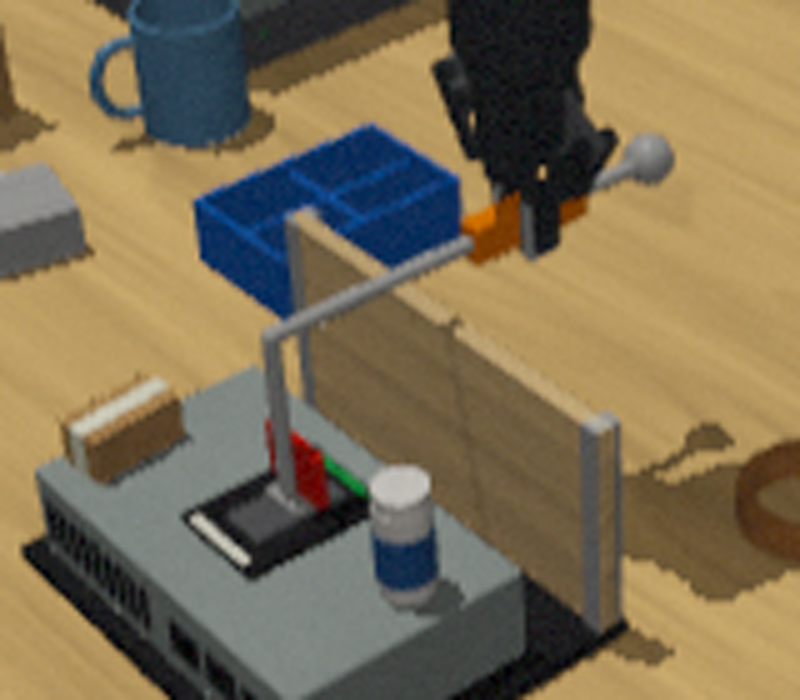

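```bash
python3 -m inch '[0,0.03,0,0,0,0,0,0,0.03,0,0,0,0,0,0,0.03,0,0,0,0,0]'; python3 -m inch '[0,0,0,0,0,0,0,0,0,0,0,0,0,0,0,0,0,0,0,0,0,0,0,0,0,0,0,0,0,0,0,0,0,0,0]'; python3 -m inch '[0,0,0,0,0,0,0,0,0,0,0,0,0,0,0,0,0,0,0,0,0,0,0,0,0,0,0,0,0,0,0,0,0,0,0]';  python3 - <<'E'
from h import *
rel([]);print(ctrl.read_state()["torque"])
E
```

```text
clock: 14.8
eef_pos: [478.3, -48.8, 170.4]
tool_rot: [-1.571, 0.004, 3.1]
force: [7.7, 0.7, -6.3]
width: 15.0
clock: 15.3
eef_pos: [478.3, -48.8, 170.5]
tool_rot: [-1.571, 0.004, 3.1]
force: [8.8, 0.3, -6.4]
width: 15.4
clock: 15.8
eef_pos: [478.3, -48.8, 170.5]
tool_rot: [-1.571, 0.004, 3.1]
force: [7.7, -0.6, -6.6]
width: 15.1
t 15.8 p [478.3 -48.8 170.5] rpy [-1.571   0.0035  3.1004] F [ 7.73 -0.62 -6.64] w 15.1 q [ 0.11  0.48 -0.09  2.04  0.07  0.62 -1.64]
[-0.03967072 -1.67243825  0.00684871]
```

```bash
python3 -m inch '[0,0.05,0,0,0,0,0,0,0.05,0,0,0,0,0,0,0.05,0,0,0,0,0]'; python3 -m inch '[0,0.02,0,0,0,0,0,0,0.02,0,0,0,0,0,0,0.02,0,0,0,0,0,0,0.02,0,0,0,0,0,0,0.02,0,0,0,0,0,0,0.02,0,0,0,0,0]'; python3 -m inch '[0,0,0,0,0,0,0,0,0,0,0,0,0,0,0,0,0,0,0,0,0,0,0,0,0,0,0,0,0,0,0,0,0,0,0]';  python3 - <<'E'
from h import *
rel([]);print(ctrl.read_state()["torque"])
w=imaging.get_image("wrist"); cv2.imwrite("pics/w6.png",w["img"][:,:,::-1])
m=mask(w,[0,150,60],[5,255,255])|mask(w,[174,150,60],[180,255,255])
m[200:]=0; v,uu=np.nonzero(m); print(uu.min(),uu.max(),v.min(),v.max())
print(plane(w,(uu.min()-.5,v.min()-.5),120),plane(w,(uu.max()+.5,v.min()-.5),120))
E
```

```text
clock: 16.1
eef_pos: [478.1, -48.8, 170.5]
tool_rot: [-1.571, 0.004, 3.1]
force: [8.4, -0.3, -8.2]
width: 15.2
clock: 16.7
eef_pos: [478.0, -48.8, 170.5]
tool_rot: [-1.571, 0.004, 3.1]
force: [9.3, 0.1, -8.3]
width: 15.5
clock: 17.2
eef_pos: [478.0, -48.8, 170.4]
tool_rot: [-1.571, 0.004, 3.1]
force: [9.0, -1.0, -8.2]
width: 14.9
t 17.2 p [478.  -48.8 170.4] rpy [-1.571   0.0043  3.1003] F [ 9.02 -1.   -8.16] w 14.9 q [ 0.11  0.48 -0.09  2.05  0.07  0.61 -1.64]
[-0.00691376 -1.74699917  0.04607703]Traceback (most recent call last):
  File "<stdin>", line 5, in <module>
    return umr_minimum(a, axis, None, out, keepdims, initial, where)
ValueError: zero-size array to reduction operation minimum which has no identity
```

View pics/w6.png

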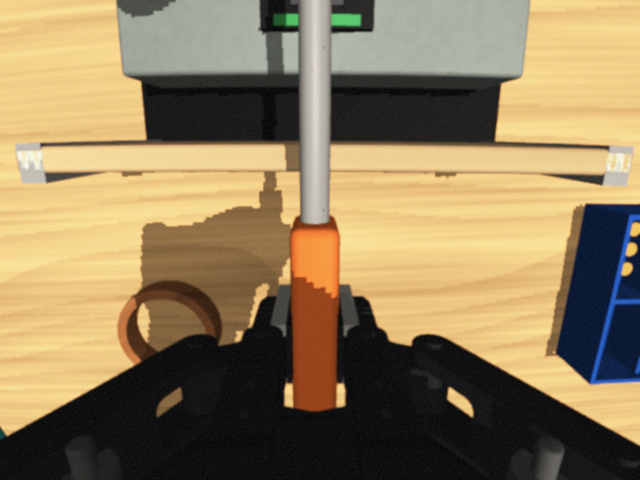

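Run:
```python
from h import *
s=imaging.get_image("scene")
crop(s,235,240,295,285,12,"s7.png")
m=mask(s,[0,150,60],[5,255,255])|mask(s,[174,150,60],[180,255,255])
m[:240]=0;m[285:]=0;m[:,:235]=0;m[:,295:]=0
v,u=np.nonzero(m); print("now",u.min(),u.max(),v.min(),v.max(),m[:,u.max()].nonzero()[0], m[v.max()].nonzero()[0])
s0=cv2.imread("pics/scene0.png")[:,:,::-1]; m=mask({"img":np.ascontiguousarray(s0)},[0,150,60],[5,255,255])|mask({"img":np.ascontiguousarray(s0)},[174,150,60],[180,255,255])
m[:240]=0;m[285:]=0;m[:,:235]=0;m[:,295:]=0
v,u=np.nonzero(m); print("start",u.min(),u.max(),v.min(),v.max(),m[:,u.max()].nonzero()[0], m[v.max()].nonzero()[0])
c=np.array([675.5,-34,84.]);print(proj(s,[c,c-[28,-1.1,0],c-[30,-1.2,0],c-[34,-1.4,0]]))
```

```text
now 254 265 256 271 [268 269 270] [263 264]
start 244 255 259 276 [272 273 274 275 276] [253 254 255]
[[254.1343694  277.18823959]
 [262.77571912 272.59917163]
 [263.39012741 272.27919292]
 [264.61587595 271.64083322]]
```

View pics/s7.png

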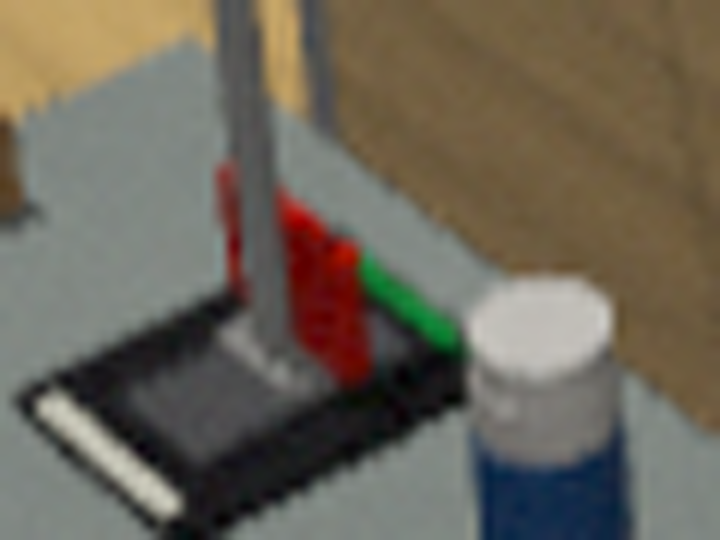

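The paddle moved about 10 px in u and 5 px in v, which matches the predicted 30 mm (9.3 and 4.9). I held the pull at about 9-10 N for over 2 s. Now I'll release backwards, then lift.

```bash
python3 -m inch '[0,-0.2,0,0,0,0,0, 0,-0.4,0,0,0,0,0, 0,-0.7,0,0,0,0,0, 0,-1.0,0,0,0,0,0, 0,-1.3,0,0,0,0,0, 0,-1.4,0,0,0,0,0, 0,-1.4,0,0,0,0,0]'
python3 - <<'E'
from h import *
rel([])
s=imaging.get_image("scene"); crop(s,200,170,360,310,5,"s8.png")
E
```

```text
clock: 18.0
eef_pos: [489.4, -49.3, 170.2]
tool_rot: [-1.571, -0.001, 3.1]
force: [-0.1, -0.4, -2.5]
width: 15.4
t 18.0 p [489.4 -49.3 170.2] rpy [-1.5708e+00 -8.0000e-04  3.1003e+00] F [-0.13 -0.39 -2.48] w 15.4 q [ 0.1   0.5  -0.09  2.01  0.07  0.64 -1.64]
```

View pics/s8.png

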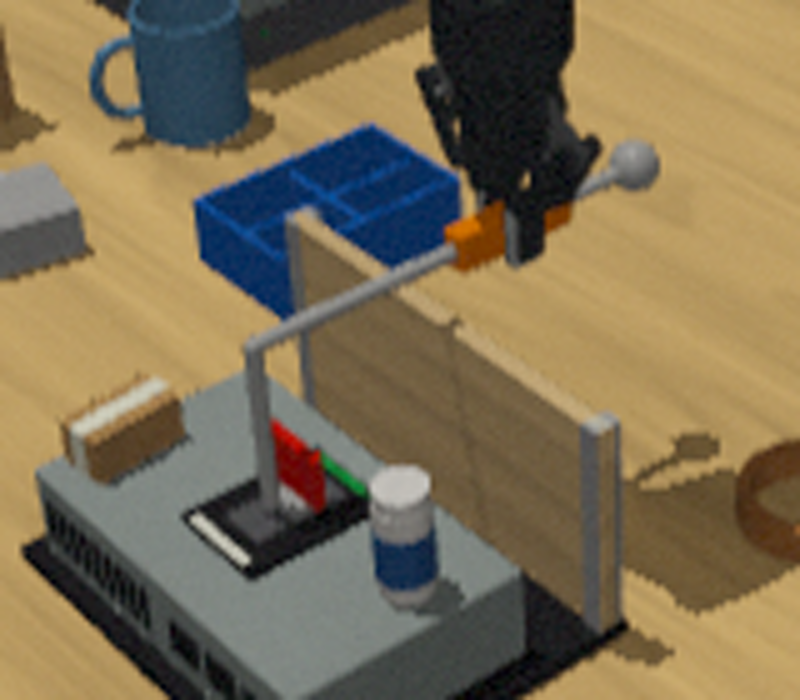

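Paddle stays at the stop and the leg is free of it. Lifting.

```bash
python3 -m inch '[0,0,-1,0,0,0,0, 0,0,-3,0,0,0,0, 0,0,-6,0,0,0,0, 0,0,-9,0,0,0,0, 0,0,-12,0,0,0,0, 0,0,-14,0,0,0,0, 0,0,-14,0,0,0,0, 0,0,-14,0,0,0,0]'
python3 - <<'E'
from h import *
rel([(500,200,310,-3.1),(413,336.5,310,-3.064)])
s=imaging.get_image("scene"); crop(s,200,150,360,310,4,"s9.png")
st=ctrl.read_state(); p=st["eef_pos"]; yaw=st["tool_rot"][2]-np.pi
o=p+[1,0,19.6]; u=np.array([np.cos(yaw),np.sin(yaw),0])
print("pred bend,tip,ball in crop",((proj(s,[o+170*u,o+170*u-[0,0,105],o-92*u])-[200,150])*4).round(0))
E
```

```text
clock: 18.85
eef_pos: [489.3, -49.3, 310.4]
tool_rot: [-1.571, 0.0, 3.1]
force: [-0.1, 0.6, -2.6]
width: 15.2
t 18.85 p [489.3 -49.3 310.4] rpy [-1.5707e+00  2.0000e-04  3.1003e+00] F [-0.12  0.55 -2.6 ] w 15.2 q [ 0.12  0.31 -0.1   1.84  0.04  1.   -1.61]
[500, 200, 310] cm [ -0.05   0.04 -24.95] deg [-0.01 -4.75 -0.01]
[413, 336.5, 310] cm [  9.21   0.04 -38.23] deg [-0.01 -6.81 -0.01]
pred bend,tip,ball in crop [[177. 165.]
 [194. 310.]
 [504.  32.]]
```

View pics/s9.png

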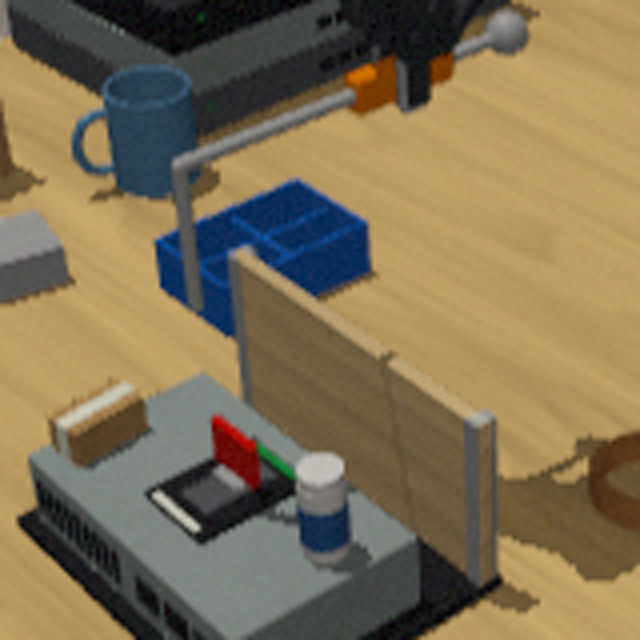

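The rod is still level in the grip: bend (178,164), tip (196,310), ball (507,33), all within 3 px of prediction. Returning it to the rest.

```bash
python3 -m inch '[0,0,0,-2,0,-0.4,0, 0,0,0,-6,0,-1.2,0, 0,0,0,-10,0,-2,0, 0,0,0,-14,0,-2.8,0, 0,0,0,-18,0,-3.6,0, 0,0.6,0,-22,0,-4.4,0, 0,2,0,-26,0,-5,0, 0,4,0,-29.5,0,-5.6,0, 0,6,0,-32.8,0,-6.2,0, 0,8,0,-36,0,-6.8,0, 0,9,0,-37.7,0,-6.8,0, 0,9.2,0,-38.2,0,-6.8,0]'; python3 -m inch '[0,0,0,0,0,0,0,0,0,0,0,0,0,0,0,0,0,0,0,0,0,0,0,0,0,0,0,0,0,0,0,0,0,0,0]'
python3 - <<'E'
from h import *
rel([(413,336.2,150,-3.064),(413,336.2,111,-3.064)])
w=imaging.get_image("wrist"); cv2.imwrite("pics/w9.png",w["img"][:,:,::-1])
E
```

```text
clock: 20.1
eef_pos: [410.8, 338.3, 308.8]
tool_rot: [-1.57, -0.003, -3.059]
force: [0.2, -0.8, -1.6]
width: 15.3
clock: 20.6
eef_pos: [414.0, 335.4, 310.4]
tool_rot: [-1.571, 0.0, -3.066]
force: [0.4, -0.8, -2.1]
width: 15.0
t 20.6 p [414.  335.4 310.4] rpy [-1.5706e+00  2.0000e-04 -3.0656e+00] F [ 0.4  -0.76 -2.07] w 15.0 q [-0.56  0.38 -0.25  1.73  0.11  1.04 -2.34]
[413, 336.2, 150] cm [ 0.1  16.04 -0.09] deg [-0.01 -0.09 -0.01]
[413, 336.2, 111] cm [ 0.1  19.94 -0.09] deg [-0.01 -0.09 -0.01]
```

View pics/w9.png

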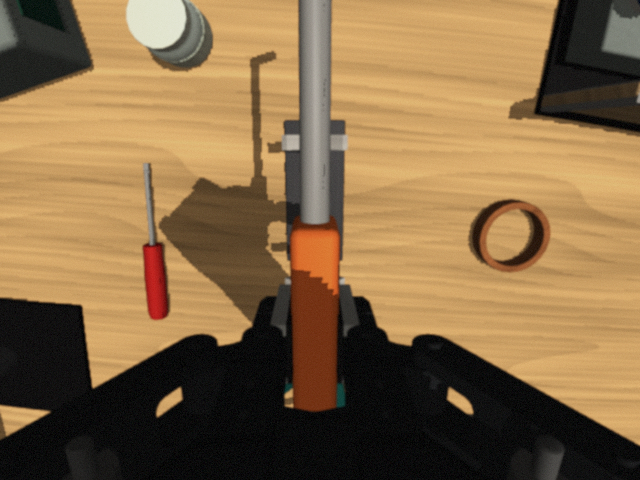

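The front V spans columns 282-347, centre 314.5, and the shaft is at 315, so they are aligned. Lowering.

```bash
python3 -m inch '[0,0,3,0,0,0,0, 0,0,7,0,0,0,0, 0,0.1,11,-0.05,0,0,0, 0,0.1,14,-0.05,0,0,0, 0,0.1,16.5,-0.05,0,0,0, 0,0.1,18,-0.05,0,0,0, 0,0.1,18.8,-0.05,0,0,0, 0,0.1,19.3,-0.05,0,0,0, 0,0.1,19.6,-0.05,0,0,0, 0,0.1,19.6,-0.05,0,0,0, 0,0.1,19.6,-0.05,0,0,0]'; python3 -m inch '[0,0,0.2,0,0,0,0,0,0,0.2,0,0,0,0]'; python3 -m inch '[0,0,0.1,0,0,0,0,0,0,0.1,0,0,0,0]'
```

```text
clock: 21.75
eef_pos: [412.9, 336.9, 115.0]
tool_rot: [-1.572, 0.001, -3.064]
force: [0.1, 0.3, -2.3]
width: 15.1
clock: 21.95
eef_pos: [412.6, 336.6, 112.5]
tool_rot: [-1.571, 0.0, -3.064]
force: [0.9, -0.0, -2.3]
width: 15.3
clock: 22.15
eef_pos: [412.7, 336.5, 111.6]
tool_rot: [-1.571, 0.0, -3.064]
force: [-0.1, -1.6, -0.2]
width: 15.0
```

```bash
python3 -m inch '[0,0,0.05,0.05,0,0,0,0,0,0.1,0.05,0,0,0,0,0,0.1,0.05,0,0,0]'
python3 - <<'E'
from h import *
s=imaging.get_image("scene"); crop(s,370,230,490,370,4,"s10.png")
E
```

```text
clock: 22.45
eef_pos: [412.9, 335.8, 110.8]
tool_rot: [-1.571, 0.001, -3.064]
force: [-0.3, -1.3, 5.4]
width: 15.5
```

View pics/s10.png

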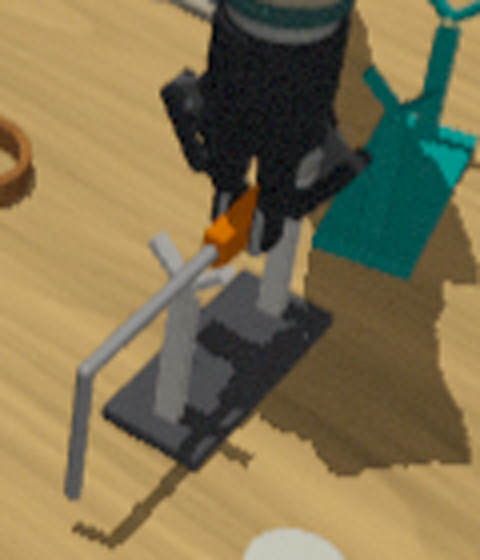

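Seated: the rest carries the weight (Fz +5.4) and the shaft lies in the front V at about (185,270). Opening.

```bash
python3 -m inch '[0.2,0,0,0,0,0,0,0.4,0,0,0,0,0,0,0.7,0,0,0,0,0,0,1,0,0,0,0,0,0,1,0,0,0,0,0,0,1,0,0,0,0,0,0,1,0,0,0,0,0,0,1,0,0,0,0,0,0,1,0,0,0,0,0,0]'
python3 - <<'E'
from h import *
rel([])
w=imaging.get_image("wrist"); cv2.imwrite("pics/w11.png",w["img"][:,:,::-1])
E
```

```text
clock: 23.4
eef_pos: [412.5, 336.1, 110.3]
tool_rot: [-1.571, 0.0, -3.064]
force: [-0.0, -0.6, 0.3]
width: 85.5
t 23.4 p [412.5 336.1 110.3] rpy [-1.5708e+00  1.0000e-04 -3.0641e+00] F [-0.04 -0.6   0.32] w 85.5 q [-0.61  0.64 -0.19  1.95  0.21  0.57 -2.43]
```

View pics/w11.png

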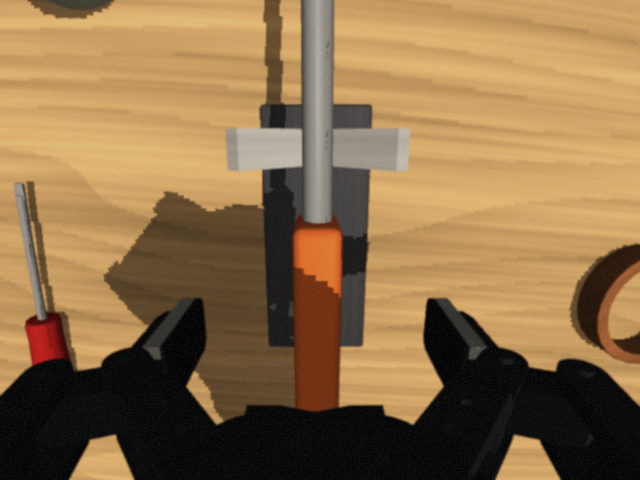

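Fingers at (204) and (425) are clear of the handle (295-341), and the rod sits in the V. Retreating straight up.

```bash
python3 -m inch '[1,0,-1,0,0,0,0, 1,0,-3,0,0,0,0, 1,0,-6,0,0,0,0, 1,0,-10,0,0,0,0, 1,0,-14,0,0,0,0, 1,0,-18,0,0,0,0, 1,0,-22,0,0,0,0, 1,0,-25,0,0,0,0, 1,0,-25,0,0,0,0]'; python3 -m inch '[1,5,0,0,0,0,0, 1,8,0,4,0,0,0, 1,8,0,8,0,0,0, 1,8,0,12,0,0,0, 1,8,0,16,0,0,0, 1,8,0,20,0,0,0, 1,8,0,23,0,0,0, 1,8,0,23,0,0,0, 1,8,0,23,0,0,0, 1,8,0,23,0,0,0, 1,8,0,23,0,0,0]'
python3 - <<'E'
from h import *
rel([])
t=imaging.get_image("top"); s=imaging.get_image("scene")
cv2.imwrite("pics/t12.png",t["img"][:,:,::-1]); cv2.imwrite("pics/s12.png",s["img"][:,:,::-1])
crop(t,165,170,240,300,4,"ta.png");crop(s,370,240,480,370,4,"sa.png")
a=cv2.imread("pics/ta.png");b=cv2.imread("pics/sa.png");cv2.imwrite("pics/b12.png",np.hstack([a,b]))
E
```

```text
clock: 24.35
eef_pos: [414.0, 337.8, 365.7]
tool_rot: [-1.577, 0.008, -3.064]
force: [0.6, 0.6, -0.3]
width: 85.6
clock: 25.45
eef_pos: [350.3, 101.7, 360.2]
tool_rot: [-1.571, -0.0, -3.062]
force: [-0.2, 0.2, 0.6]
width: 85.3
t 25.45 p [350.3 101.7 360.2] rpy [-1.5710e+00 -3.0000e-04 -3.0618e+00] F [-0.22  0.19  0.59] w 85.3 q [-0.25  0.05 -0.12  2.02  0.01  1.07 -1.86]
```

View pics/b12.png

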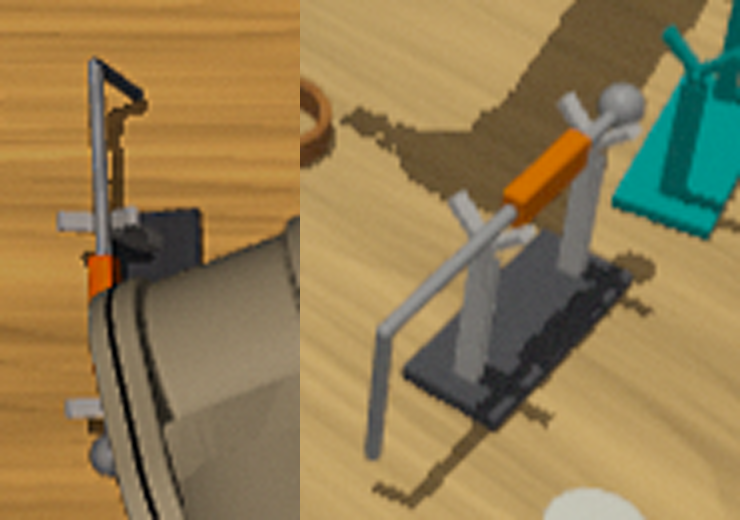

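View pics/t12.png

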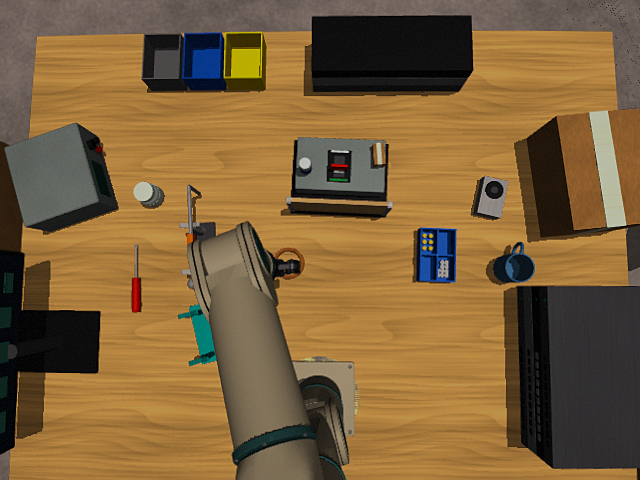

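View pics/s12.png

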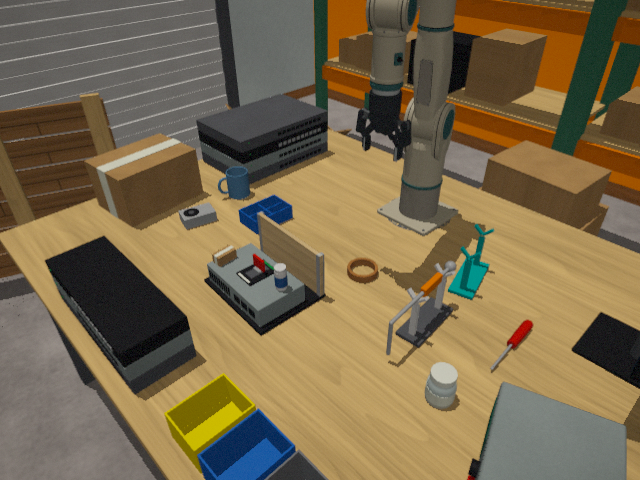

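The rod is back at its starting pixels (bend (97,64), ball (621,104) in the crops) and the bystanders look unmoved. Last, a check of the paddle travel in the top view.

Run:
```python
from h import *
t=imaging.get_image("top")
def far(img):
    d={"img":np.ascontiguousarray(img)}
    m=mask(d,[0,150,60],[6,255,255])|mask(d,[174,150,60],[180,255,255]); m[:130]=0;m[215:]=0;m[:,:300]=0;m[:,365:]=0
    # brightest (top face) row centre
    v,u=np.nonzero(m); w=img[v,u,0].astype(float); k=w>150
    return np.average(u[k]),np.average(v[k])
a=far(cv2.imread("pics/top0.png")[:,:,::-1]); b=far(t["img"]); print(a,b)
print(np.linalg.norm(plane(t,a,120)-plane(t,b,120)))
i0=cv2.imread("pics/top0.png")[:,:,::-1].astype(int); df=(np.abs(i0-t["img"]).sum(2)>90)
for n,(x0,y0,x1,y1) in dict(can=(292,150,318,178),carton=(368,138,392,168),mug=(485,238,540,286),psu=(470,170,512,222),jar=(130,175,166,212),driver=(125,240,148,316)).items(): print(n,df[y0:y1,x0:x1].sum())
```

```text
(np.float64(339.5), np.float64(154.5)) (np.float64(339.22222222222223), np.float64(165.16666666666666))
29.5241305443693
can 0
carton 0
mug 0
psu 0
jar 0
driver 0
```

```bash
python3 -c "
from cell import finish_job
print(finish_job())"
```

```text
the job is handed in; nothing more can be done
None
```

I carried out the whole task and handed it in after about 26 s of robot time, but the hand-in gives no verdict.

**What I did:** I took the rod from the dark rest by its handle, reached over the guard and pulled the paddle to its stop. I held it there for over 2 s, let go, hung the rod back in its rest and moved the arm clear.

**Pull force:** The wrist readings during the hold were 8–9 N along the pull. With the sideways drag of the leg on the paddle they come to about 9–11 N. The highest I read was well under 18 N, but I only read it between moves.

**Last checks:**
- **Paddle:** it moved 29.5 mm in the top view, against the 27 mm needed at the end. It stayed there after release.
- **Rod:** in the scene view it is at the same pixels as at the start, pointing the same way with the leg down. In the top view the arm hid the back of the handle, so there I could only check its front end, the bend and the ball.
- **Bystanders:** can, carton, mug, psu, jar and driver showed no pixel change in the top view. The arm partly hid the tape there, and I checked it only by eye in the scene view, where it looked unmoved.
- **Failed check:** one attempt to measure the paddle with the wrist camera failed because the paddle was out of view. I used the scene and top views instead, and they agreed.

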